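Load a tip refill through the sprung gate of an intake lane

ROBOT

A 6-joint arm with a two-finger parallel gripper is mounted at the origin on a cart in front of the work surface, level with it; the furniture and walls round the work are solid. World frame = base frame: x ahead of the robot, y to its left, z up, the work surface at z = 0. Lengths are in m, angles in rad, forces in N, time in s.
With the tool pointing down it reaches from about 0.25 to 0.775 m from the base axis. Payload 4 kg.
Tool frame: the origin (TCP) lies at the very end of the fingers, on their centre line; the grasp point (between the pads) lies 19 mm behind it; z points along the fingers, y is the direction in which the jaws open and shut (so a half turn about z gives the same grasp; the last joint's range is limited). The gripper opens to 94 mm and grips with 3 to 60 N. Pads are 16 mm wide; open, the fingers measure 119 mm over their backs; the gripper's body (75 mm by 177 mm) begins 78 mm behind the grasp point.
Start: joints at [-1.452, 0.087, 1.371, -0, 1.684, -0.103], TCP at [0.121, -0.537, 0.181] pointing down, gripper open.
Joint ranges: [-3.1, 3.1], [-0.76, 2.03], [0.27, 2.55], [-1.08, 4.22], [0.17, 2.65], [-2.57, 2.57]. Speed limits (rad/s): [2.79, 2.79, 3.14, 3.14, 3.14, 3.14].

INTERFACE

Orientations are given as [roll, pitch, yaw] about the fixed x, y, z axes, in that order (R = Rz(yaw) Ry(pitch) Rx(roll)).
In Python, from bench import robot, cams, models gives the robot as it stands.
- The arm moves only by the tool step_arm, never from a script. Its argument "series" is a list of rows, each a list of 5 numbers: the gripper command: -1 is shut, 1 is fully open, values between are in proportion, then the shift along the tool's x, y, z in mm, then the turn about the tool's z in degrees. A call has 1 to 20 rows; each row is the pose to reach, as a shift and turn from the pose commanded when the call began, along the tool's axes at that moment; what a row does not reach only later rows make up. A row lasts 1/8 s, in which the tool goes at most 62.5 mm and 10.7 degrees, less where a joint would pass 70% of its speed; a pose out of reach is approached as far as the arm can. A call with a gripper value outside its range is refused whole. The fingers move at their own pace and stop on an object; the grip force is fixed at half the most. Time passes only in rows, so rows that repeat a pose let the fingers close. It gives the time, the measured TCP pose, the force and the opening at its end, in the units of the state.
- robot.get_obs(): the state, without advancing time (a new reading comes with each control period).
- cams.snapshot(name): name is "side" or "top" or "wrist"; returns a dict with "pixels" (420x560x3 uint8, red, green, blue), "fov_y" (degrees; the focal length in pixels is half the picture's height over the tangent of half this angle, whatever the lens; pixels are square), "cx", "cy" (the principal point, pixels), "R" (3x3) and "t" (3): a world point X has camera coordinates R X + t. Camera axes: x right, y down, z forward; pixel columns grow to the right and rows downward; lengths in m; the calibration is good to about 2 mm. The wrist camera is an equidistant fisheye: a pixel r from the principal point sees the ray r / f radians off the axis. A picture is of the moment at which its call begins. There is no depth.
- robot.close_job(): hands the job in, once; it reports no verdict.
Trained networks look in a picture, given as the dict that the camera call returned (one of the last four; its "shot" number tells which), for a name from the list of things; names that differ only in an ending like _2 or _b are one class to them, and where a whole thing is asked for, a point or a joint stands for the part that bears it (a point fixed in the world has none). Each returns a list of dicts, best first, with "p" (0 to 1); they miss things now and then, are a little off and sometimes report something else, mostly with a low value. They report only what shows in the picture. A call takes as long as a camera call.
- models.find_in(picture, label): "position" ([x, y, z] in m, in world coordinates, good to about 4 mm: the middle of the surface that is visible of it).
- models.pinpoint(picture, label): "position" ([x, y, z] in m, in world coordinates, good to about 4 mm: a listed point, or the origin of a listed thing).
The state is a dict: "time": time; "joint_positions": joint angles; "qvel": joint speeds; "joint_torque": joint torques, N m; "tool_pos": TCP position; "ee_rot": TCP orientation; "wrist_force": force on the tool from outside, world axes, zero at the start; "wrist_torque": the same for the moment, N m; "width": finger opening in m.
Only numpy, scipy, OpenCV 4.12 (cv2) and the standard library are available. Lean on these libraries where they do the work, as an engineer would, in place of code of your own. Each camera call takes 0.05 s, during which the arm holds its last target. There are 200 camera calls.

TASK

Load the pipette-tip refill block into the intake lane: set it down lengthwise on the open apron in front of the gate, then slide it along the lane floor through the pair of sprung flaps (do not lift it over them) and on until you feel it press on the spring-loaded stop, about 8 N held for a moment and never as much as 20 N, for the stop's position differs every time. Then withdraw so that the flaps swing fully shut behind the block, without striking the lane hard and without shifting the culture plate, the reagent bottle or the tip box.

Things in the scene. Friction and masses are not known exactly. Their poses are not given: they have to be found in the camera images.
- refill_center (a point): Centre of the pipette-tip refill block: a mint-green solid block 115 mm long (its y axis) x 60 mm wide (its x axis) x 30 mm high (z), about 60 g (40 to 85 g), lying flat on the bench at the start; the point lies half-way up, 15 mm over its underside. Grasp it across the 60 mm width.
- lane: Intake lane, open-topped white and aluminium channel fixed to the bench. Origin: middle of the gate at bench level; x points in along the lane (push direction), y left of that, z up. Floor 8 mm above the bench. Wings narrow from 92 mm at x = -55 mm to a 65 mm throat at x = -14 mm. Gate flaps at x = 0. Chamber behind to x = 240 mm: 100 mm wide at the flaps, from x = 74 mm 68 mm. Walls rise to 42 mm above the bench.
- apron_mid (a point): Middle of the lane's open apron, on its floor (8 mm above the bench), at lane x = -108 mm. The apron is flat, 92 mm wide and without side walls from lane x = -172 mm to the wings at -55 mm; the block is set down here, lengthwise along lane x.
- lane_end: End plate, fixed to the lane; origin on the floor at lane x = 240 mm. It carries a clamped dark carriage with a 64 mm wide sprung pad, the stop; the free pad's face is anywhere from lane x = 170 to 200 mm, different every time and not measured: feel for it. The pad yields 2 N per mm, up to 14 mm, and springs back when the push ends.
- flap_left (a joint): Left gate flap (lane +y side): leaf 40 mm wide, 30 mm high, 3 mm thick, upright hinge at lane (0, +42 mm). 0 = shut, up to 1.6 rad open inward (to lane +x); never outward. Sprung shut: opening both with the block takes about 5 to 10 N, then they rub on its sides. The leaf sweeps to 41 mm behind the gate, so the block's rear must be past that.
- flap_right (a joint): Right gate flap (lane -y side), mirror image of the left one, hinge at lane (0, -42 mm); 0 = shut, 1.6 rad = fully open inward.
- plate_center (a point): Bystander: loose round culture plate with lid, 93 mm across, 15 mm high, on the bench; point at its centre. Leave alone.
- reagent_center (a point): Bystander: loose upright white reagent bottle, 47 mm across, 100 mm high; point at half its height. Leave alone.
- tip_box_center (a point): Bystander: loose box of pipette tips, 78 x 125 mm, 71 mm high; point at half its height. Leave alone.

How it is judged:
By the outcome, as a careful person would: the job done as asked, in the order asked, and still so for the second after the job is handed in, with the robot touching nothing.
It also fails if it takes over 59 s, if anything falls off the work surface, if the arm or the gripper's body presses on something with over 40 N, if the wrist force passes 120 N, or if a joint passes its speed limit or range.

## Working session

There is one attempt and no reset: what is moved stays moved. The work goes in short steps, Python scripts to look and compute and a tool call to move; the robot and the scene stay as the last step left them, time stands still between calls to the robot, and variables do not carry over. Pictures are saved under pics/ and viewed, about 8 in all and at most 12, crops included, and the job is handed in when it is done.

Besides the shell and the picture viewer there is one more tool, called after "Request:" as name(argument=value, ...) on one line, values as JSON. step_arm: Moves the arm, as the interface text tells. Its arguments: {"type":"object","properties":{"series":{"type":"array","items":{"type":"array","items":{"type":"number"}}}},"required":["series"]}

```bash
mkdir -p pics; cat > look.py <<'E'
from bench import robot, cams, models
import cv2, numpy as np
def save(p,f): cv2.imwrite('pics/'+f, cv2.cvtColor(np.asarray(p['pixels']),cv2.COLOR_RGB2BGR))
def proj(p,X):
    c=np.asarray(p['R'])@np.asarray(X)+np.asarray(p['t']); f=210/np.tan(np.radians(p['fov_y']/2))
    return c[:2]/c[2]*f+[p['cx'],p['cy']]
def onplane(p,uv,z):
    uv=np.array(uv,float); f=210/np.tan(np.radians(p['fov_y']/2)); R=np.asarray(p['R']);t=np.asarray(p['t'])
    d=(uv-[p['cx'],p['cy']])/f; d=R.T@np.array([d[0],d[1],1]); o=-R.T@t
    return o+d*(z-o[2])/d[2]
E
python3 - <<'E'
from look import *
o=robot.get_obs(); print(o)
names="refill_center lane apron_mid lane_end plate_center reagent_center tip_box_center".split()
ps=[]
for c in ['top','side']:
    p=cams.snapshot(c); ps.append(p)
    print(c,p['fov_y'],np.round(-np.asarray(p['R']).T@np.asarray(p['t']),3))
    for n in names:
        print(n,[(np.round(r['position'],3).tolist(),round(r['p'],2)) for r in models.pinpoint(p,n)[:2]])
cv2.imwrite('pics/a.png',cv2.cvtColor(np.asarray(ps[0]['pixels']),cv2.COLOR_RGB2BGR))
cv2.imwrite('pics/b.png',cv2.cvtColor(np.asarray(ps[1]['pixels']),cv2.COLOR_RGB2BGR))
E
```

```text
{'time': 0.0, 'joint_positions': array([-1.45209232e+00,  8.79078292e-02,  1.37223011e+00, -2.59445345e-06,
        1.68361782e+00, -1.03081580e-01]), 'qvel': array([-0.00080584,  0.0008395 ,  0.00064394, -0.00210861, -0.00066275,
        0.00061877]), 'joint_torque': array([ 7.10555651e-04, -3.40173697e+01, -3.02428937e+01,  7.18958932e-02,
        3.28545808e-02, -1.60071745e-04]), 'tool_pos': array([ 0.12091684, -0.53592298,  0.17954229]), 'ee_rot': array([-3.13944077e+00, -2.20015722e-04,  2.21785060e-01]), 'wrist_force': array([-0.08443384, -0.54118247, -0.4628548 ]), 'wrist_torque': array([-0.0193498 ,  0.00667813, -0.0353631 ]), 'width': 0.09404426565653332}
top 54.08554191923057 [0.17  0.133 1.496]
refill_center [([0.428, 0.374, 0.016], 0.67)]
lane [([0.497, -0.024, -0.001], 0.95)]
apron_mid [([0.496, 0.088, 0.013], 0.64)]
lane_end [([0.495, -0.258, 0.009], 0.7)]
plate_center [([0.407, 0.494, 0.009], 0.57)]
reagent_center [([0.456, -0.343, 0.048], 0.62), ([0.497, 0.086, 0.009], 0.22)]
tip_box_center [([0.688, -0.283, 0.037], 0.61)]
side 53.19484667698907 [ 0.32  -1.311  0.67 ]
refill_center [([0.428, 0.369, 0.018], 0.5)]
lane [([0.497, -0.024, 0.002], 0.65), ([0.495, 0.087, 0.008], 0.39)]
apron_mid [([0.498, 0.088, 0.008], 0.75), ([0.43, 0.371, 0.017], 0.36)]
lane_end [([0.495, -0.263, 0.007], 0.97)]
plate_center [([0.411, 0.493, 0.01], 0.54)]
reagent_center [([0.452, -0.349, 0.052], 0.89)]
tip_box_center [([0.685, -0.284, 0.034], 0.96)]
```

View pics/a.png

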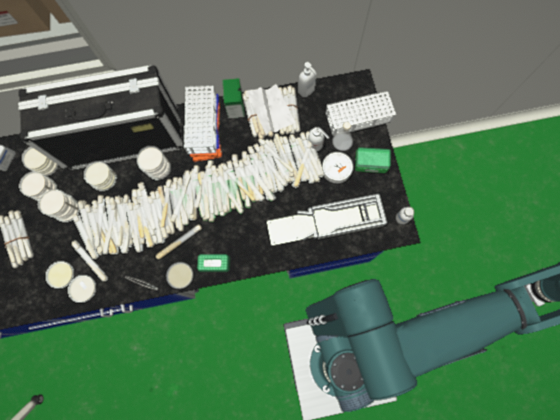

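View pics/b.png

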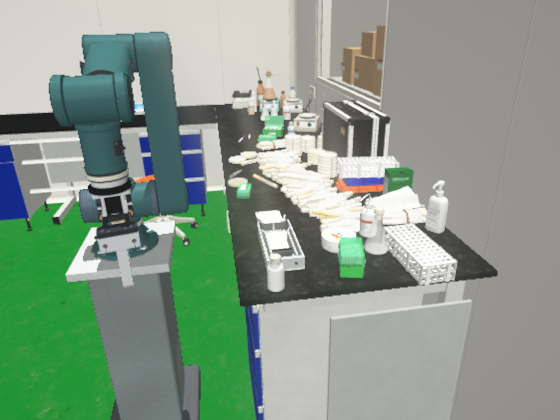

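The top view shows the mint block at pixel (212,263), with the plate at (180,275) off its far end. The lane runs from the apron at (290,228) to the end plate at (380,212). The networks agree on this in both views. I'll move over the lane first for a closer look.

Request:
step_arm(series=[[1,40,-45,-10,-8],[1,80,-90,-20,-16],[1,120,-134,-30,-24],[1,160,-178,-40,-32],[1,200,-222,-48,-40],[1,240,-267,-54,-48],[1,280,-311,-58,-56],[1,320,-356,-62,-64],[1,360,-400,-66,-70],[1,400,-445,-70,-77.3],[1,430,-478,-70,-77.3],[1,450,-500,-70,-77.3],[1,450,-500,-70,-77.3],[1,450,-500,-70,-77.3]])

```text
time: 2.55
tool_pos: [0.4496, 0.0496, 0.2507]
ee_rot: [-3.141, 0.001, 1.571]
wrist_force: [-0.6, 0.7, -0.2]
width: 0.0938
```

```bash
python3 - <<'E'
from look import *
o=robot.get_obs(); print(o['tool_pos'],o['ee_rot'],o['time'])
p=cams.snapshot('wrist'); save(p,'c.png'); print(p['fov_y'],-np.asarray(p['R']).T@np.asarray(p['t']))
for n in "refill_center lane apron_mid lane_end".split():
    print(n,[(np.round(r['position'],3).tolist(),round(r['p'],2)) for r in models.pinpoint(p,n)[:2]])
E
```

```text
[0.44963325 0.04963708 0.25069877] [-3.14133664e+00  6.57676117e-04  1.57064905e+00] 2.55
65.70646984690485 [0.45042836 0.12462801 0.4549588 ]
refill_center []
lane [([0.494, -0.021, -0.001], 0.82)]
apron_mid [([0.5, 0.087, 0.01], 0.81)]
lane_end [([0.494, -0.258, 0.005], 0.8)]
```

View pics/c.png

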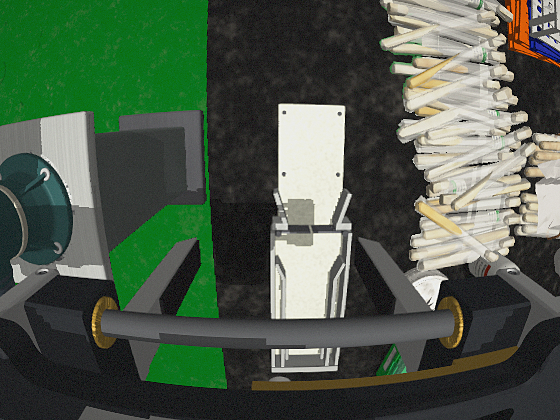

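The wrist view shows the white apron with its far corners at about (279,104) and (345,107), and the wings and gate below it near (310,230). I'll fit the lane's axis from the apron edges.

```bash
cat >> look.py <<'E'
def fish(p,uv,z):
    "pixels of the wrist picture -> points on plane z"
    f=210/np.tan(np.radians(p['fov_y']/2)); R=np.asarray(p['R']); o=-R.T@np.asarray(p['t'])
    d=np.atleast_2d(np.array(uv,float))-[p['cx'],p['cy']]; r=np.linalg.norm(d,axis=1,keepdims=True)+1e-9; th=r/f
    v=np.hstack([d/r*np.sin(th),np.cos(th)])@R
    return o+v*((z-o[2])/v[:,2:])
E
python3 - <<'E'
from look import *
p=cams.snapshot('wrist'); g=np.asarray(p['pixels']).min(2).astype(float)
L=[];Rr=[];T=[]
for v in range(112,184,4):
    row=g[v]; m=row>140
    u=np.arange(270,352); k=u[m[270:352]]
    L.append((k.min()-.5,v)); Rr.append((k.max()+.5,v))
for u in range(284,342,4):
    k=np.where(g[90:130,u]>140)[0]; T.append((u,90+k.min()-.5))
for n,a in (('L',L),('R',Rr),('T',T)):
    w=fish(p,a,.008)
    if n=='T': c=np.polyfit(w[:,0],w[:,1],1); print(n,c,w[:,1].mean(), w[:,0].mean())
    else: c=np.polyfit(w[:,1],w[:,0],1); print(n,c,'x at y=.088',np.polyval(c,.088),'at -.024',np.polyval(c,-.024), 'res',np.std(w[:,0]-np.polyval(c,w[:,1])))
E
```

```text
L [2.87985672e-04 4.51375063e-01] x at y=.088 0.4514004055116127 at -.024 0.45136815111632494 res 6.158315981004257e-07
R [0.00622731 0.54243035] x at y=.088 0.5429783533382395 at -.024 0.5422808947234179 res 0.0004962843765829763
T [-1.10617058e-04  1.50062641e-01] 0.1500075050484001 0.49844310609727877
```

Request:
step_arm(series=[[1,50,-4,-6,0],[1,100,-8,-12,0],[1,150,-12,-20,0],[1,200,-16,-20,0],[1,240,-22,-20,0],[1,250,-22,-20,0],[1,250,-22,-20,0]])

```text
time: 3.72
tool_pos: [0.4281, 0.2998, 0.2705]
ee_rot: [-3.141, 0.001, 1.571]
wrist_force: [0.0, 0.3, 0.3]
width: 0.094
```

```bash
python3 - <<'E'
from look import *
o=robot.get_obs(); print(o['tool_pos'],o['ee_rot'],o['time'])
p=cams.snapshot('wrist'); save(p,'d.png'); print(p['cx'],p['cy'])
for n in "refill_center plate_center".split():
    print(n,[(np.round(r['position'],3).tolist(),round(r['p'],2)) for r in models.pinpoint(p,n)[:2]])
E
```

```text
[0.42807916 0.29984009 0.27046075] [-3.14145918e+00  9.29537452e-04  1.57115274e+00] 3.725
277.13066616004016 208.2043099488065
refill_center [([0.43, 0.371, 0.014], 0.67)]
plate_center [([0.407, 0.503, 0.008], 0.81)]
```

View pics/d.png

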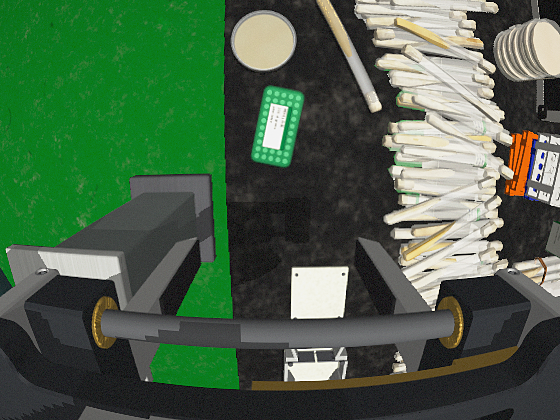

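The block shows at pixels (263,87) to (289,167), tilted by about 10°, and the plate is clear of it at (264,40). I'll fit a rectangle to the block.

```bash
python3 - <<'E'
from look import *
p=cams.snapshot('wrist'); a=np.asarray(p['pixels'])[76:180,236:325].astype(int)
m=((a[...,1]>80)&(a[...,1]-a[...,0]>40)).astype(np.uint8)
n,lab,st,_=cv2.connectedComponentsWithStats(m); i=1+np.argmax(st[1:,4]); c,_=cv2.findContours((lab==i).astype(np.uint8),0,1)
pts=max(c,key=len)[:,0]+[236,76]
for z in(.03,.015):
  w=fish(p,pts,z)[:,:2]*1000; r=cv2.minAreaRect(w.astype(np.float32)); b=cv2.boxPoints(r)
  print(z,r,b.round(1).tolist())
E
```

```text
0.03 ((428.6369323730469, 369.30108642578125), (106.85499572753906, 55.820186614990234), 78.52315521240234) [[390.70001220703125, 322.5], [445.3999938964844, 311.3999938964844], [466.6000061035156, 416.1000061035156], [411.8999938964844, 427.20001220703125]]
0.015 ((428.6201477050781, 369.1473693847656), (110.45579528808594, 57.70118713378906), 78.52315521240234) [[389.3999938964844, 320.79998779296875], [445.8999938964844, 309.29998779296875], [467.8999938964844, 417.5], [411.29998779296875, 429.0]]
```

Request:
step_arm(series=[[1,45,0,20,6],[1,70,0.6,70,11.5],[1,70,0.6,125,11.5],[1,70,0.6,180,11.5],[1,70,0.6,220,11.5],[1,70,0.6,245,11.5],[1,70,0.6,258,11.5],[1,70,0.6,265,11.5],[1,70,0.6,265,11.5],[-1,70,0.6,265,11.5],[-1,70,0.6,265,11.5],[-1,70,0.6,265,11.5],[-1,70,0.6,265,11.5],[-1,70,0.6,265,11.5],[-1,70,0.6,265,11.5]])

```text
time: 5.8
tool_pos: [0.4285, 0.3702, 0.0056]
ee_rot: [-3.142, 0.0, 1.37]
wrist_force: [-0.1, 0.7, -0.2]
width: 0.0372
```

The opening is 37 mm, which doesn't match a 60 mm block. I'll look before doing anything else.

```bash
python3 - <<'E'
from look import *
o=robot.get_obs(); print(o['width'],o['wrist_force'],o['time'])
p=cams.snapshot('wrist'); save(p,'e.png')
print([(np.round(r['position'],3).tolist(),round(r['p'],2)) for r in models.pinpoint(p,'refill_center')[:2]])
o=robot.get_obs(); print(o['width'])
E
```

```text
0.037154095618405845 [-0.08003805  0.67336692 -0.18081353] 5.8
[([0.429, 0.368, 0.016], 0.88)]
0.029617406276582197
```

View pics/e.png

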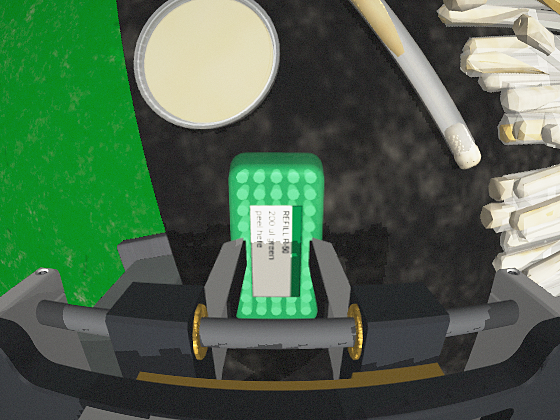

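```bash
python3 - <<'E'
from look import *
p=cams.snapshot('wrist'); o=robot.get_obs(); print(o['width'],o['tool_pos'],o['time'])
f=210/np.tan(np.radians(p['fov_y']/2)); R=np.asarray(p['R']);t=np.asarray(p['t']); y=o['ee_rot'][2]
jx=np.array([np.sin(y),-np.cos(y),0]); tx=np.array([np.cos(y),np.sin(y),0])
def fp(X):
    c=R@X+t; r=np.hypot(c[0],c[1]); return (c[:2]/r*f*np.arctan2(r,c[2])+[p['cx'],p['cy']]).round(0)
print('cam z',(-R.T@t)[2])
for z in (.0056,.03,.06):
  for s in (-1,1):
    print(z,s,[fp(np.r_[o['tool_pos'][:2],z]+jx*s*d/1000+tx*.008).tolist() for d in (15,18.5,30,42.5)])
q=cams.snapshot('side'); u=proj(q,[.4285,.37,.03]); print(u)
a=cv2.cvtColor(np.asarray(q['pixels']),cv2.COLOR_RGB2BGR); c0,r0=int(u[0])-50,int(u[1])-50
b=cv2.resize(a[r0:r0+85,c0:c0+100],None,fx=6,fy=6,interpolation=2)
w=cv2.cvtColor(np.asarray(p['pixels']),cv2.COLOR_RGB2BGR)[130:400,130:430]
w=cv2.resize(w,None,fx=.63*3,fy=.63*3); cv2.imwrite('pics/f.png',b); cv2.imwrite('pics/g.png',w)
print(robot.get_obs()['width'])
E
```

```text
0.025317286293638493 [0.42849672 0.37014937 0.00557084] 5.95
cam z 0.20987766569613517
0.0056 -1 [[253.0, 225.0], [248.0, 225.0], [230.0, 225.0], [212.0, 225.0]]
0.0056 1 [[298.0, 225.0], [303.0, 225.0], [321.0, 225.0], [339.0, 225.0]]
0.03 -1 [[250.0, 238.0], [244.0, 238.0], [225.0, 238.0], [204.0, 238.0]]
0.03 1 [[301.0, 238.0], [307.0, 238.0], [326.0, 238.0], [346.0, 238.0]]
0.06 -1 [[245.0, 259.0], [238.0, 259.0], [216.0, 258.0], [192.0, 258.0]]
0.06 1 [[305.0, 259.0], [312.0, 259.0], [334.0, 258.0], [358.0, 258.0]]
[244.27494527 186.96200267]
0.02125476495105206
```

View pics/f.png

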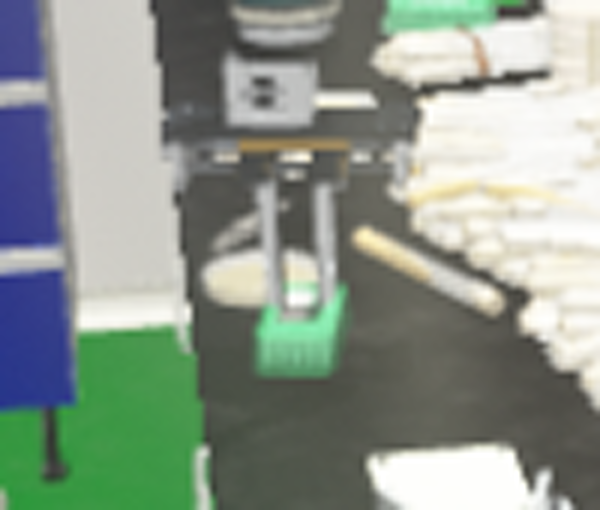

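View pics/g.png

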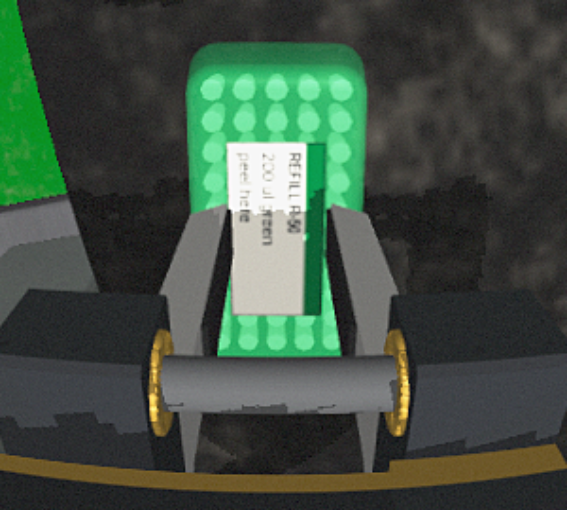

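In the pictures the finger tips look as though they are at the block's top (z about 0.03), not at the reported TCP height of 0.006. They may really end some 25 mm short of the stated TCP. I'll test this against the earlier free-air picture, where nothing can hide the tips.

```bash
python3 - <<'E'
from look import *
p=cams.snapshot('wrist'); o=robot.get_obs()
f=210/np.tan(np.radians(p['fov_y']/2)); R=np.asarray(p['R']);t=np.asarray(p['t']); y=o['ee_rot'][2]
jx=np.array([np.sin(y),-np.cos(y),0]); tx=np.array([np.cos(y),np.sin(y),0])
def fp(X):
    c=R@X+t; r=np.hypot(c[0],c[1]); return c[:2]/r*f*np.arctan2(r,c[2])+[p['cx'],p['cy']]
im=cv2.imread('pics/d.png'); s=6
L=cv2.resize(im[200:290,175:235],None,fx=s,fy=s,interpolation=0); Rr=cv2.resize(im[200:290,330:390],None,fx=s,fy=s,interpolation=0)
for z,c in ((0,(0,0,255)),(.025,(0,255,255))):
  for sg,I,c0 in((-1,L,175),(1,Rr,330)):
    q=[fp(o['tool_pos']+[0,0,z]+jx*sg*d/1000+tx*e/1000) for d,e in((47,8),(59.5,8),(59.5,-8),(47,-8))]
    q=np.array([((a-[c0,200])*s) for a in q]).astype(int); cv2.polylines(I,[q],True,c,2)
cv2.imwrite('pics/h.png',np.hstack([L,Rr]))
E
```

```text
(no output)
```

View pics/h.png

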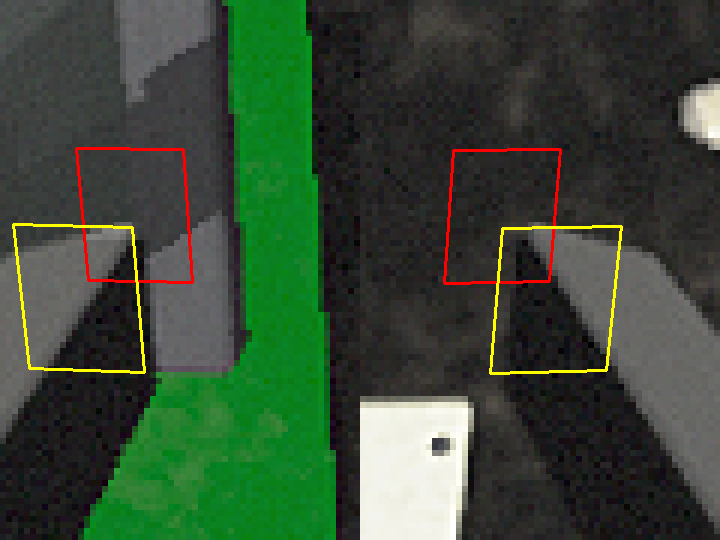

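Confirmed. In free air the tips sit about 25 mm above the stated TCP (the yellow outline fits, the red one does not). That explains the fingers closing over the top of the block. From here I take real tip height = tool z + 25 mm. I'll reopen a little higher and descend in two calls while watching the force.

Request:
step_arm(series=[[1,0,0,-6,0],[1,0,0,-6,0],[1,0,0,-6,0],[1,0,0,-6,0],[1,0,0,-6,0],[1,0,0,-6,0],[1,0,0,-6,0],[1,0,0,-6,0],[1,0,0,-6,0],[1,0,0,5,0],[1,0,0,12,0],[1,0,0,16,0],[1,0,0,16,0]])

```text
time: 7.68
tool_pos: [0.4281, 0.3699, -0.0111]
ee_rot: [-3.141, 0.001, 1.37]
wrist_force: [0.2, -0.2, 0.9]
width: 0.0942
```

Request:
step_arm(series=[[1,0,0,3,0],[1,0,0,6,0],[1,0,0,8,0],[1,0,0,8,0]])

```text
time: 8.18
tool_pos: [0.4284, 0.3701, -0.0186]
ee_rot: [-3.141, 0.0, 1.37]
wrist_force: [0.2, 0.3, -0.6]
width: 0.0938
```

The tool went below z = 0 with no contact, so the offset holds. Now closing.

Request:
step_arm(series=[[-1,0,0,0,0],[-1,0,0,0,0],[-1,0,0,0,0],[-1,0,0,0,0],[-1,0,0,0,0],[-1,0,0,0,0],[-1,0,0,0,0]])

```text
time: 9.05
tool_pos: [0.4285, 0.3702, -0.0183]
ee_rot: [3.142, 0.0, 1.37]
wrist_force: [-0.0, -0.8, 0.1]
width: 0.0578
```

The grip reads 58 mm, which fits the block. Lifting it and carrying it to just above the apron.

Request:
step_arm(series=[[-1,0,0,-20,0],[-1,0,0,-55,0],[-1,-25,12,-70,-1],[-1,-70,33,-70,-3],[-1,-115,54,-70,-5],[-1,-160,75,-70,-7],[-1,-205,96,-70,-9],[-1,-245,115,-70,-11.5],[-1,-262.6,123.4,-70,-11.5],[-1,-262.6,123.4,-65,-11.5],[-1,-262.6,123.4,-65,-11.5]])

```text
time: 10.42
tool_pos: [0.4963, 0.0889, 0.0457]
ee_rot: [-3.14, -0.0, 1.571]
wrist_force: [-0.8, 0.1, -1.1]
width: 0.0574
```

```bash
python3 - <<'E'
from look import *
o=robot.get_obs(); print(o['tool_pos'],o['ee_rot'],o['width'],o['wrist_force'],o['time'])
for c in('wrist','side','top'):
  p=cams.snapshot(c)
  if c=='wrist': save(p,'i.png')
  for n in "refill_center lane apron_mid lane_end".split():
    print(c,n,[(np.round(r['position'],3).tolist(),round(r['p'],2)) for r in models.pinpoint(p,n)[:1]])
E
```

```text
[0.49625315 0.08893014 0.04573769] [-3.13970009e+00 -3.87574715e-04  1.57126777e+00] 0.05738674569048126 [-0.76154575  0.09832558 -1.1127964 ] 10.425
wrist refill_center [([0.498, 0.088, 0.077], 0.92)]
wrist lane []
wrist apron_mid []
wrist lane_end []
side refill_center [([0.493, 0.091, 0.082], 0.76)]
side lane [([0.496, -0.025, 0.003], 0.87)]
side apron_mid [([0.496, 0.087, 0.006], 0.91)]
side lane_end [([0.411, 0.496, 0.007], 0.72)]
top refill_center [([0.498, -0.026, 0.0], 0.53)]
top lane [([0.498, -0.022, -0.0], 0.9)]
top apron_mid [([0.497, 0.089, 0.008], 0.94)]
top lane_end [([0.494, -0.26, 0.009], 0.79)]
```

View pics/i.png

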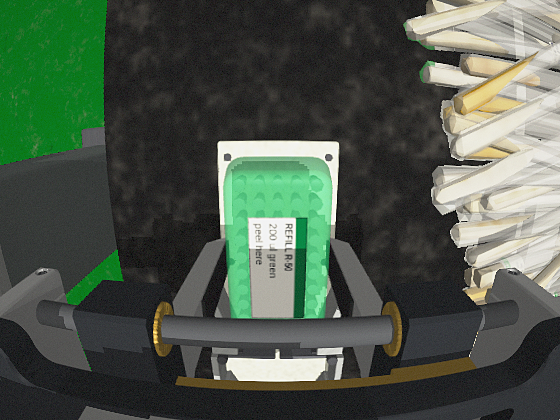

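The block (225–333, 157–320) hangs squarely over the apron (corners at 218 and 338, row 142). Lowering it.

Request:
step_arm(series=[[-1,0,0,20,0],[-1,0,0,38,0],[-1,0,0,48,0],[-1,0,0,52,0],[-1,0,0,54.5,0],[-1,0,0,56,0],[-1,0,0,56,0]])

```text
time: 12.05
tool_pos: [0.4974, 0.0883, -0.009]
ee_rot: [3.141, 0.0, 1.571]
wrist_force: [0.2, -0.4, -1.2]
width: 0.0576
```

Request:
step_arm(series=[[-1,0,0,1,0],[-1,0,0,1.5,0],[0.7,0,0,1.5,0],[0.7,0,0,1.5,0],[0.7,0,0,1.5,0],[0.7,0,0,1.5,0],[0.7,0,0,-10,0],[0.7,0,0,-45,0],[0.7,20,0,-50,0],[-0.55,60,0,-50,0],[-0.55,95,0,-50,0],[-0.55,95,0,-50,0],[-0.55,95,0,-50,0],[-0.55,95,0,-50,0],[-0.55,95,0,-50,0],[-0.55,95,0,-50,0]])

```text
time: 14.05
tool_pos: [0.4972, 0.1827, 0.0407]
ee_rot: [-3.142, 0.0, 1.57]
wrist_force: [0.2, 0.3, -0.5]
width: 0.0214
```

```bash
python3 - <<'E'
from look import *
o=robot.get_obs(); print(o['tool_pos'],o['ee_rot'],o['width'],o['wrist_force'],o['time'])
p=cams.snapshot('wrist'); save(p,'j.png')
print([(np.round(r['position'],3).tolist(),round(r['p'],2)) for r in models.pinpoint(p,'refill_center')[:1]])
p=cams.snapshot('top')
print([(np.round(r['position'],3).tolist(),round(r['p'],2)) for r in models.pinpoint(p,'refill_center')[:1]])
p=cams.snapshot('side')
print([(np.round(r['position'],3).tolist(),round(r['p'],2)) for r in models.pinpoint(p,'refill_center')[:1]])
E
```

```text
[0.49717408 0.18269953 0.04065664] [-3.14153770e+00  1.29956114e-04  1.56998821e+00] 0.021434950841226368 [ 0.20305064  0.3416339  -0.48031382] 14.05
[([0.498, 0.085, 0.022], 0.77)]
[([0.501, 0.092, 0.024], 0.89)]
[([0.498, 0.088, 0.024], 0.86)]
```

View pics/j.png

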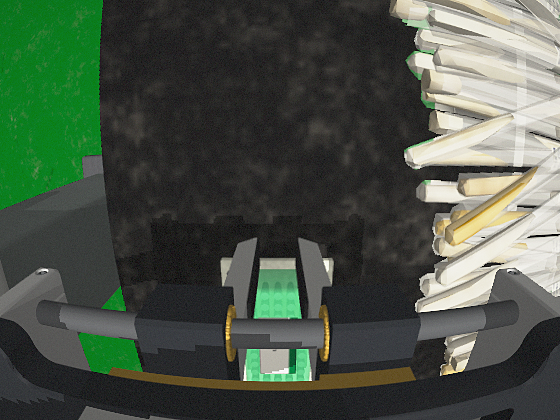

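The block rests on the apron at (0.498, 0.088, 0.023), and 0.023 is exactly floor + 15 mm. The fingers are behind it, 21 mm apart. Descending behind it and pushing up to the gate.

Request:
step_arm(series=[[-0.55,0,0,25,0],[-0.55,0,0,45,0],[-0.55,0,0,51,0],[-0.55,-12,0,51,0],[-0.55,-20,0,51,0],[-0.55,-25,0,51,0],[-0.55,-30,0,51,0],[-0.55,-36,0,51,0],[-0.55,-44,0,51,0],[-0.55,-52,0,51,0],[-0.55,-60,0,51,0],[-0.55,-68,0,51,0]])

```text
time: 15.85
tool_pos: [0.4972, 0.1147, -0.0103]
ee_rot: [3.142, 0.0, 1.571]
wrist_force: [-0.1, 1.0, 2.1]
width: 0.021
```

Request:
step_arm(series=[[-0.55,-5,0,0,0],[-0.55,-10,0,0,0],[-0.55,-15,0,0,0],[-0.55,-20,0,0,0],[-0.55,-25,0,0,0],[-0.55,-30,0,0,0],[-0.55,-35,0,0,0],[-0.55,-40,0,0,0]])

```text
time: 16.85
tool_pos: [0.4966, 0.0768, -0.0104]
ee_rot: [-3.141, -0.003, 1.571]
wrist_force: [-1.9, 6.6, 0.7]
width: 0.0211
```

```bash
python3 - <<'E'
from look import *
o=robot.get_obs(); print(o['tool_pos'],o['ee_rot'],o['width'],o['wrist_force'],o['wrist_torque'],o['time'])
for c in ('top','side'):
  p=cams.snapshot(c)
  for n in('refill_center','lane'): print(c,n,[(np.round(r['position'],3).tolist(),round(r['p'],2)) for r in models.pinpoint(p,n)[:1]])
E
```

```text
[ 0.49663227  0.07684412 -0.01041982] [-3.14064194 -0.00333105  1.57108833] 0.021144155683273033 [-1.92551408  6.62266222  0.70695771] [ 1.09254079  0.13289668 -0.06230942] 16.85
top refill_center [([0.495, 0.018, 0.026], 0.7)]
top lane [([0.5, -0.024, 0.001], 0.8)]
side refill_center [([0.496, 0.013, 0.024], 0.64)]
side lane [([0.497, -0.022, 0.005], 0.74)]
```

Request:
step_arm(series=[[-0.55,-6,0,0,0],[-0.55,-12,0,0,0],[-0.55,-18,0,0,0],[-0.55,-24,0,0,0],[-0.55,-30,0,0,0],[-0.55,-36,0,0,0],[-0.55,-42,0,0,0],[-0.55,-48,0,0,0],[-0.55,-54,0,0,0],[-0.55,-60,0,0,0]])

```text
time: 18.4
tool_pos: [0.4971, 0.0149, -0.0104]
ee_rot: [-3.141, 0.0, 1.571]
wrist_force: [-0.0, 1.1, 0.1]
width: 0.021
```

Request:
step_arm(series=[[-0.55,-6,0,0,0],[-0.55,-12,0,0,0],[-0.55,-18,0,0,0],[-0.55,-24,0,0,0],[-0.55,-30,0,0,0],[-0.55,-36,0,0,0],[-0.55,-42,0,0,0],[-0.55,-48,0,0,0],[-0.55,-54,0,0,0],[-0.55,-60,0,0,0]])

```text
time: 19.65
tool_pos: [0.4972, -0.0454, -0.0103]
ee_rot: [3.141, 0.001, 1.571]
wrist_force: [-0.1, 0.5, 0.2]
width: 0.0214
```

```bash
python3 - <<'E'
from look import *
o=robot.get_obs(); print(o['tool_pos'],o['ee_rot'],o['width'],o['wrist_force'],o['wrist_torque'],o['time'])
for c in ('top','side'):
  p=cams.snapshot(c); save(p,'k_%s.png'%c)
  for n in('refill_center','lane'): print(c,n,[(np.round(r['position'],3).tolist(),round(r['p'],2)) for r in models.pinpoint(p,n)[:1]])
E
```

```text
[ 0.49719463 -0.04544995 -0.01031386] [3.14148791e+00 8.21625153e-04 1.57116610e+00] 0.021414916844550644 [-0.0747538   0.54133634  0.22503257] [ 2.52070115e-05 -9.48431612e-02  2.27139260e-02] 19.65
top refill_center [([0.5, -0.11, 0.024], 0.6)]
top lane [([0.502, -0.026, -0.001], 0.71)]
side refill_center [([0.494, -0.113, 0.025], 0.61)]
side lane [([0.689, -0.284, 0.035], 0.57)]
```

Request:
step_arm(series=[[-0.55,-4,0,0,0],[-0.55,-8,0,0,0],[-0.55,-12,0,0,0],[-0.55,-16,0,0,0],[-0.55,-20,0,0,0],[-0.55,-22,0,0,0],[-0.55,-22,0,0,0]])

```text
time: 20.82
tool_pos: [0.4971, -0.0676, -0.0103]
ee_rot: [-3.142, 0.001, 1.571]
wrist_force: [0.0, -0.3, -0.8]
width: 0.0213
```

Request:
step_arm(series=[[-0.55,-2,0,0,0],[-0.55,-4,0,0,0],[-0.55,-4,0,0,0]])

```text
time: 21.2
tool_pos: [0.4972, -0.0708, -0.0103]
ee_rot: [3.141, -0.0, 1.571]
wrist_force: [0.9, 1.1, -0.1]
width: 0.0209
```

Request:
step_arm(series=[[-0.55,-2,0,0,0],[-0.55,-3,0,0,0],[-0.55,-3,0,0,0]])

```text
time: 21.58
tool_pos: [0.4973, -0.0729, -0.0103]
ee_rot: [3.141, -0.001, 1.571]
wrist_force: [0.9, 4.7, 0.6]
width: 0.0212
```

The force is rising at tool y = -0.073, so the block's front is at about lane x = 174 and on the stop. Pressing a little further in small steps.

Request:
step_arm(series=[[-0.55,-1,0,0,0],[-0.55,-1.5,0,0,0],[-0.55,-1.5,0,0,0]])

```text
time: 21.95
tool_pos: [0.4973, -0.074, -0.0104]
ee_rot: [3.141, -0.002, 1.571]
wrist_force: [1.4, 6.2, 0.5]
width: 0.0212
```

Request:
step_arm(series=[[-0.55,-1,0,0,0],[-0.55,-1.6,0,0,0],[-0.55,-1.6,0,0,0],[-0.55,-1.6,0,0,0]])

```text
time: 22.45
tool_pos: [0.4973, -0.0749, -0.0103]
ee_rot: [3.141, -0.004, 1.571]
wrist_force: [1.7, 8.0, 0.6]
width: 0.0211
```

Request:
step_arm(series=[[-0.55,0,0,0,0],[-0.55,0,0,0,0],[-0.55,0,0,0,0]])

```text
time: 22.82
tool_pos: [0.4973, -0.0749, -0.0103]
ee_rot: [3.141, -0.004, 1.571]
wrist_force: [1.6, 7.0, -0.3]
width: 0.0214
```

```bash
python3 - <<'E'
from look import *
for i in range(5):
  o=robot.get_obs(); p=cams.snapshot('top'); print(o['tool_pos'][1].round(4),o['wrist_force'].round(1),o['time'])
E
```

```text
-0.0749 [ 1.6  7.  -0.3] 22.825
-0.0749 [1.  7.8 0.1] 22.875
-0.0749 [0.8 7.3 1.5] 22.925
-0.0749 [0.7 7.6 1.4] 22.975
-0.0749 [0.9 7.1 1.1] 23.025
```

Adding a hair to reach 8 N and holding, then backing off gently and lifting straight out.

Request:
step_arm(series=[[-0.55,-0.7,0,0,0],[-0.55,-0.7,0,0,0],[-0.55,-0.7,0,0,0],[-0.55,-0.7,0,0,0],[-0.55,-0.7,0,0,0]])

```text
time: 23.7
tool_pos: [0.4973, -0.0753, -0.0104]
ee_rot: [3.141, -0.004, 1.571]
wrist_force: [0.5, 8.7, 1.3]
width: 0.0212
```

Request:
step_arm(series=[[-0.55,2,0,0,0],[-0.55,4,0,0,0],[-0.55,6,0,0,0],[-0.55,9,0,0,0],[-0.55,11,0,0,0],[-0.55,11,0,0,0]])

```text
time: 24.45
tool_pos: [0.4971, -0.067, -0.0103]
ee_rot: [-3.141, 0.001, 1.571]
wrist_force: [-0.2, 0.3, -0.2]
width: 0.0208
```

Request:
step_arm(series=[[-0.55,0,0,-15,0],[-0.55,0,0,-45,0],[-0.55,0,0,-85,0],[-0.55,0,0,-130,0],[-0.55,20,0,-170,0],[-0.55,70,0,-180,0],[-0.55,120,0,-180,0],[-0.55,150,0,-180,0],[-0.55,150,0,-180,0],[-0.55,150,0,-180,0]])

```text
time: 25.7
tool_pos: [0.4973, 0.0827, 0.1703]
ee_rot: [3.141, 0.001, 1.571]
wrist_force: [-0.6, 0.3, 0.2]
width: 0.0212
```

```bash
python3 - <<'E'
from look import *
o=robot.get_obs(); print(o['tool_pos'],o['wrist_force'],o['time'])
ims=[]
for c in ('wrist','top','side'):
  p=cams.snapshot(c); ims.append(cv2.cvtColor(np.asarray(p['pixels']),cv2.COLOR_RGB2BGR))
  for n in('refill_center','plate_center','reagent_center','tip_box_center'): print(c,n,[(np.round(r['position'],3).tolist(),round(r['p'],2)) for r in models.pinpoint(p,n)[:1]])
  if c!='wrist':
    u=proj(p,[.497,-.1,.03]).astype(int); a=ims[-1][u[1]-33:u[1]+33,u[0]-45:u[0]+45]; ims[-1]=cv2.resize(a,(400,293),interpolation=2)
w=cv2.resize(ims[0][150:380,200:360],(400,575))
cv2.imwrite('pics/l.png',np.hstack([cv2.resize(w,(400,586)),np.vstack(ims[1:])]))
E
```

```text
[0.49727281 0.08265749 0.17027365] [-0.58864801  0.28168333  0.16615475] 25.7
wrist refill_center [([0.494, -0.137, 0.023], 0.73)]
wrist plate_center []
wrist reagent_center [([0.499, 0.087, 0.008], 0.21)]
wrist tip_box_center []
top refill_center [([0.494, -0.132, 0.023], 0.77)]
top plate_center [([0.409, 0.493, 0.008], 0.81)]
top reagent_center [([0.456, -0.343, 0.05], 0.47)]
top tip_box_center [([0.689, -0.284, 0.03], 0.77)]
side refill_center [([0.491, -0.134, 0.028], 0.66)]
side plate_center [([0.412, 0.496, 0.01], 0.75)]
side reagent_center [([0.451, -0.349, 0.05], 0.9)]
side tip_box_center [([0.687, -0.284, 0.035], 0.95)]
```

View pics/l.png

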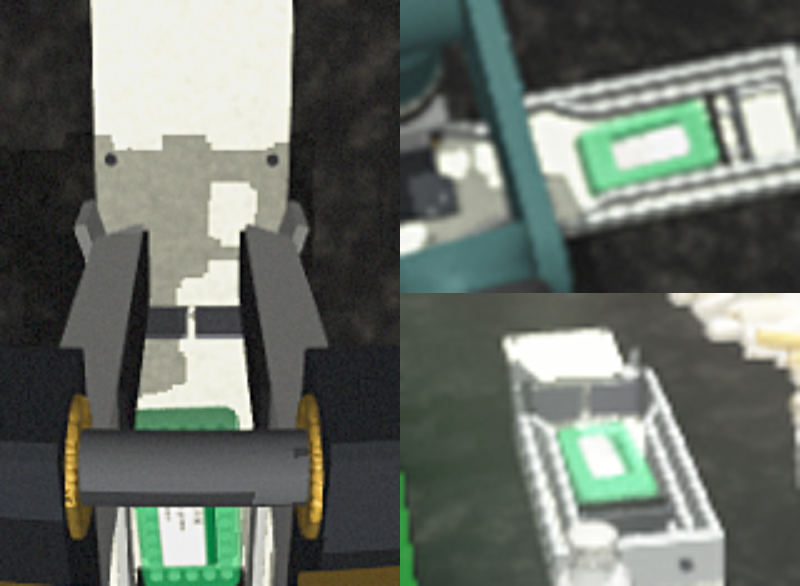

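The flaps are shut in line in both the wrist and side views. The block lies against the pad, and the bystanders are where they were. Handing in.

```bash
python3 -c "
from bench import robot
print(robot.close_job())"
```

```text
the job is handed in; nothing more can be done
None
```

The refill block is in the intake lane against the sprung stop, and both flaps are shut behind it. I handed the job in at about 26 s.

- **What I did:** I set the block lengthwise on the apron, then pushed it along the floor through the flaps with nearly closed fingers. The flaps took about 6.6 N at the one reading taken while they were opening. I pressed on the stop at 7–9 N for about a second, with a highest reading of 8.7 N. Then I backed off about 8 mm and lifted straight out.
- **Last checks:**
  - The wrist and side views show the flaps shut and in line.
  - The block is at about y = -0.134, so its rear is about 55 mm behind the gate, past the 41 mm the flaps sweep.
  - The plate, bottle and tip box are within the networks' error of where they started.
  - The arm was clear and touching nothing.
- **What disagreed:** The real fingertips end about 25 mm above the reported TCP. The first grasp therefore closed just above the block, with no measurable force. I confirmed the offset in a picture and corrected for it from then on. The grip also read 58 mm on the nominally 60 mm block.
- **Limit of the force figures:** Force was read only at the end of each move, so I can't rule out a short peak between readings.

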